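Open a metering valve with a slack handwheel by half a turn

TASK

The small brass metering valve on the bench is shut, and its red handwheel is worn loose, so that it turns freely for a while before it takes hold of the stem. Turn it counterclockwise by its crank handle, feel where the slack ends, and from there open the valve by half a turn (180 degrees, to within 15) without opening it further than that at any time, then let go. Handle it gently and leave the bottles, beaker and marker beside it where they are.

Things in the scene. Friction and masses are not known exactly. Their poses are not given: they have to be found in the camera images.
- handwheel: red three-spoke handwheel of the valve, level, on a fixed vertical axis: outside diameter 95 mm, rim 11 mm thick. Origin on the axis at mid-height of the rim, 112 mm above the bench; x axis to the crank handle, z up. Counterclockwise seen from above opens. It stays where it is let go and does not rise as it turns. Squeeze or push it (handle too) with less than 35 N a finger
- handle_mid (a point): middle of the free-spinning black crank handle, an upright pin 14 mm thick, 48 mm long, 42 mm from the wheel axis; this point is 35 mm above the wheel's origin and 21 mm below the pin's top. In the slack the handle moves at under 1 N; once the wheel has taken hold it resists with about 11 N along its circle while turning, some 6 N left when stopped. The slack left in the opening direction is 10 to 115 degrees and differs each time
- valve: brass metering valve, fixed to the bench by a grey 90 x 120 mm base plate. Origin on the bench top, under the wheel axis; its pipe (136 mm long, 36 mm thick, 42 mm up) lies along its y axis. Nothing stands above the wheel rim but the crank handle and, in the middle, the 8 mm stem end, 4 mm over the rim. Turned back after taking hold, the wheel is slack again
- needle_stem (a joint): lift of the steel needle stem in m: 0 = shut, grows upward. The fine thread lifts it only 0.2 mm for each full turn of the wheel made after the slack is taken up (half a turn = 0.0001 m), far too little to be read from this value or seen: go by feel and by the turning of the wheel
- standard_bottle_1_mid (a point): white bottle with blue cap, 48 mm across, 101 mm high; neighbour to be left alone; this point is its centre, 50.5 mm above the bench
- tuning_bottle_mid (a point): white bottle with white cap and green band, 48 mm across, 101 mm high; neighbour to be left alone; this point is its centre, 50.5 mm above the bench
- beaker_mid (a point): small clear beaker, 57 mm across, 66 mm high; neighbour to be left alone; this point is its centre, 33 mm above the bench
- marker_blue_mid (a point): blue marker pen lying on the bench, 138 mm long, 14 mm thick; neighbour to be left alone; this point is its centre, 8 mm above the bench

How it is judged:
By the outcome, as a careful person would: the job done as asked, in the order asked, and still so for the second after the job is handed in, with the robot touching nothing.
It also fails if it takes over 72 s, if anything falls off the work surface, if the arm or the gripper's body presses on something with over 40 N, if the wrist force passes 120 N, or if a joint passes its speed limit or range.

ROBOT

A 6-joint arm with a two-finger parallel gripper is mounted at the origin on a cart in front of the work surface, level with it; the furniture and walls round the work are solid. World frame = base frame: x ahead of the robot, y to its left, z up, the work surface at z = 0. Lengths are in mm, angles in rad, forces in N, time in s.
With the tool pointing down it reaches from about 275 to 1000 mm from the base axis. Payload 8.4 kg.
Tool frame: the origin (TCP) lies at the very end of the fingers, on their centre line; the grasp point (between the pads) lies 19 mm behind it; z points along the fingers, y is the direction in which the jaws open and shut (so a half turn about z gives the same grasp; the last joint's range is limited). The gripper opens to 85 mm and grips with 20 to 120 N. Pads are 22 mm wide; open, the fingers measure 114 mm over their backs; the gripper's body (76 mm by 85 mm) begins 54 mm behind the grasp point. The pads swing forward as they close: fully open they stand 13 mm farther back than shut.
Start: joints at [1.226, 0.353, 1.633, -0, 1.155, -0.002], TCP at [210.077, 588.639, 231.281] pointing down, gripper open.
Joint ranges: [-2.63, 2.63], [-0.92, 2.1], [0.06, 2.66], [-1.3, 4.44], [0, 2.69], [-3.02, 3.02]. Speed limits (rad/s): [2.22, 2.22, 2.79, 3.14, 3.14, 3.14].

INTERFACE

Orientations are given as [roll, pitch, yaw] about the fixed x, y, z axes, in that order (R = Rz(yaw) Ry(pitch) Rx(roll)).
In Python, from rig import sense, grab_frame, sign_off, masks_of gives the robot as it stands. The module is installed in compiled form; this text tells all that it offers.
- The arm moves only by the shell command python3 -m inch 'ROWS' [FORCE]. ROWS is JSON, a list of rows, each an object of numbers: "gripper": the finger opening in m, from 0 to 0.0854; "tx", "ty", "tz": the shift along the tool's x, y, z in m; "spin": the turn about the tool's z in degrees. In form: [{"gripper": .., "tx": .., "ty": .., "tz": .., "spin": ..}, ...]. A call has exactly 8 rows; each row shifts and turns the commanded pose from where the row before left it, along the tool's axes as they then stand; what a row does not reach is not made up. A row lasts 1/10 s, in which the tool goes at most 50 mm and 8.59 degrees, less where a joint would pass 70% of its speed; a pose out of reach is approached as far as the arm can. A call is refused whole if a number of a shift passes 0.05 or a number of a turn 8.59, either way. A call with a gripper value outside its range is refused whole. The fingers move at their own pace and stop on an object; FORCE is the grip in N (left out, the last holds). Time passes only in rows, so rows that do not move let the fingers close, or fill a call up. It gives the time, the measured TCP pose, the force and the opening at its end, in the units of the state.
- sense(): the state, without advancing time (a new reading comes with each control period).
- grab_frame(name): name is "side" or "top" or "wrist"; returns a dict with "pixels" (420x560x3 uint8, red, green, blue), "K" (3x3 intrinsics, pixels), "extrinsics" (4x4, takes a point from camera to world coordinates). Camera axes: x right, y down, z forward; pixel columns grow to the right and rows downward; lengths in mm; the calibration is good to about 2 mm. The wrist camera is an equidistant fisheye: a pixel r from the principal point sees the ray r / f radians off the axis. A picture is of the moment at which its call begins. There is no depth.
- sign_off(): hands the job in, once; it reports no verdict.
Trained networks look in the newest picture that a camera, given by its name, has taken for a name from the list of things; names that differ only in an ending like _2 or _b are one class to them, and where a whole thing is asked for, a point or a joint stands for the part that bears it (a point fixed in the world has none). Each returns a list of dicts, best first, with "conf" (0 to 1); they miss things now and then, are a little off and sometimes report something else, mostly with a low value. They report only what shows in the picture. A call takes as long as a camera call.
- masks_of(camera, target): "pixels" (420x560 bool, what is visible of it) and "centre" ([row, column] in pixels, amid what is visible of it).
The state is a dict: "clock": time; "qpos": joint angles; "qvel": joint speeds; "joint_efforts": joint torques, N m; "eef_pos": TCP position; "tcp_rot": TCP orientation; "contact_force": force on the tool from outside, world axes, zero at the start; "wrist_torque": the same for the moment, N m; "opening": opening from 0.0 (shut) to 1.0 (fully open).
Only numpy, scipy, OpenCV 4.12 (cv2) and the standard library are available. Lean on these libraries where they do the work, as an engineer would, in place of code of your own. Each camera call takes 0.05 s, during which the arm holds its last target.

## Working session

There is one attempt and no reset: what is moved stays moved. The work goes in short steps, Python scripts to look and compute and a shell command to move; the robot and the scene stay as the last step left them, time stands still between calls to the robot, and variables do not carry over. Pictures are saved under pics/ and viewed, and the job is handed in when it is done.

```bash
mkdir -p pics
python3 - <<'E'
from rig import *
import cv2
s=sense();print({k:s[k] for k in ['clock','eef_pos','tcp_rot','contact_force','opening']})
for c in ['side','top','wrist']:
    f=grab_frame(c);cv2.imwrite(f'pics/{c}0.png',f['pixels'][:,:,::-1]);print(c,f['K'].round(1).tolist(),f['extrinsics'].round(3).tolist())
    for t in ['handwheel','handle_mid','standard_bottle_1_mid','tuning_bottle_mid','beaker_mid','marker_blue_mid']:
        try:
            for m in masks_of(c,t)[:2]: print(c,t,round(m['conf'],2),m['centre'],m['pixels'].sum())
        except Exception as e: print(t,e)
E
```

```text
{'clock': 0.0, 'eef_pos': array([209.92159589, 588.16373641, 230.53973991]), 'tcp_rot': array([-3.14016773e+00,  6.22138826e-06,  2.79877272e+00]), 'contact_force': array([-0.15284149, -0.06528177,  0.67647555]), 'opening': 1.001598162288905}
side [[463.9, 0.0, 283.4], [0.0, 463.9, 205.3], [0.0, 0.0, 1.0]] [[0.876, -0.266, 0.403, 184.857], [-0.483, -0.458, 0.746, -322.511], [-0.014, -0.848, -0.53, 553.465], [0.0, 0.0, 0.0, 1.0]]
side handwheel 0.8 [209.7, 279.3] 906
side handle_mid 0.68 [208.4, 275.5] 224
side standard_bottle_1_mid 0.89 [192.1, 281.2] 420
side standard_bottle_1_mid 0.23 [220.1, 328.4] 973
side tuning_bottle_mid 0.89 [211.0, 231.2] 1070
side beaker_mid 0.71 [220.7, 329.0] 957
side marker_blue_mid 0.83 [276.1, 242.5] 486
top [[521.9, 0.0, 288.7], [0.0, 521.9, 205.4], [0.0, 0.0, 1.0]] [[0.01, -1.0, 0.019, 503.218], [-1.0, -0.01, 0.009, 297.353], [-0.008, -0.019, -1.0, 965.326], [0.0, 0.0, 0.0, 1.0]]
top handle_mid 0.38 [225.3, 325.3] 69
top standard_bottle_1_mid 0.78 [175.1, 232.0] 662
top tuning_bottle_mid 0.82 [231.0, 220.6] 721
top beaker_mid 0.63 [144.0, 284.0] 786
top beaker_mid 0.24 [227.1, 324.5] 75
top marker_blue_mid 0.6 [260.9, 298.4] 495
wrist [[325.2, 0.0, 276.5], [0.0, 325.2, 210.6], [0.0, 0.0, 1.0]] [[0.337, 0.902, 0.27, 141.175], [0.942, -0.323, -0.097, 613.443], [-0.001, 0.287, -0.958, 373.688], [0.0, 0.0, 0.0, 1.0]]
```

Run:
```python
import cv2,numpy as np
a=cv2.imread('pics/side0.png');b=cv2.imread('pics/top0.png')
cv2.imwrite('pics/sideb.png',cv2.resize(a[130:310,180:380],None,fx=3.3,fy=3.3,interpolation=2))
cv2.imwrite('pics/topb.png',cv2.resize(b[110:310,180:400],None,fx=3,fy=3,interpolation=2))
```

```text
(no output)
```

View pics/side0.png

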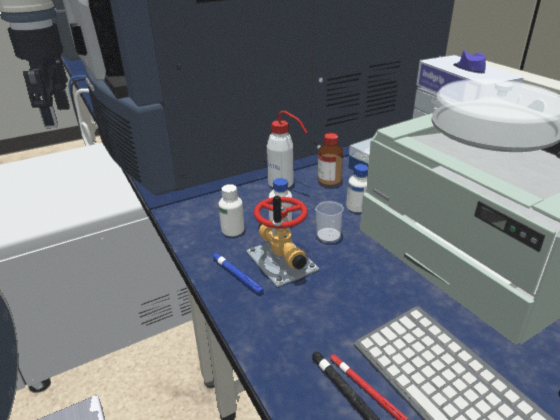

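View pics/top0.png

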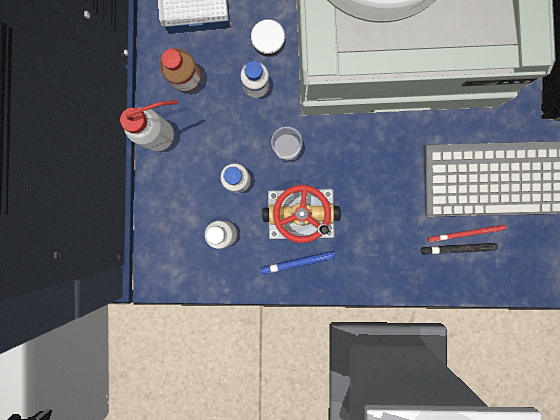

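```bash
ls pics
```

```text
side0.png
sideb.png
top0.png
topb.png
wrist0.png
```

View pics/wrist0.png

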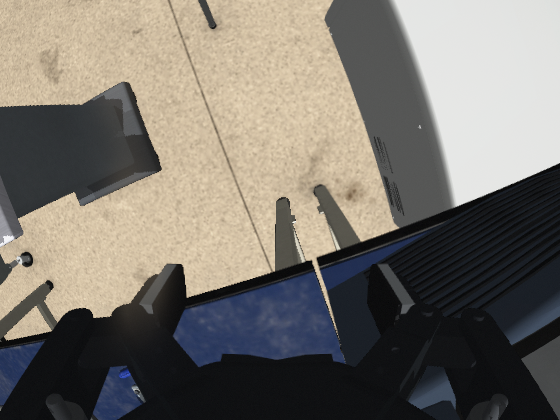

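View topb.

Side view: wheel at about (col 280, row 211), with the black handle at (277,208). Top view: wheel centre about (303,213), with the handle near (324,229) on the robot's side. I'll measure these next.

```bash
cat > h.py <<'E'
import numpy as np,cv2
from rig import *
def on_plane(f,uv,z):
    K,T=f['K'],f['extrinsics'];r=T[:3,:3]@np.linalg.inv(K)@np.array([uv[0],uv[1],1.]);o=T[:3,3]
    return o+r*(z-o[2])/r[2]
def proj(f,p):
    K,T=f['K'],f['extrinsics'];c=T[:3,:3].T@(np.array(p)-T[:3,3]);c=K@c;return c[:2]/c[2]
def red(f):
    h=cv2.cvtColor(f['pixels'],cv2.COLOR_RGB2HSV);return (((h[...,0]<8)|(h[...,0]>172))&(h[...,1]>150)&(h[...,2]>80))
E
python3 - <<'E'
from h import *
f=grab_frame('top');m=red(f);mm=np.zeros_like(m);mm[175:255,260:345]=m[175:255,260:345]
c,_=cv2.findContours(mm.astype(np.uint8),0,1);c=max(c,key=cv2.contourArea);e=cv2.fitEllipse(cv2.convexHull(c));print(e)
print('wheel',on_plane(f,e[0],112))
m=masks_of('top','handle_mid')
g=f['pixels'][175:255,260:345].max(2)<60
b=np.argwhere(g);
n,l,st,ce=cv2.connectedComponentsWithStats(g.astype(np.uint8));print([(s[4],(x+[260,175]).round(1)) for s,x in zip(st,ce) if s[4]>10])
im=f['pixels'].copy()
cv2.imwrite('pics/topc.png',cv2.resize(im[170:260,255:350,::-1],None,fx=6,fy=6,interpolation=0))
fs=grab_frame('side');ms=red(fs);k=np.zeros_like(ms);k[190:235,245:315]=ms[190:235,245:315]
c,_=cv2.findContours(k.astype(np.uint8),0,1);c=max(c,key=cv2.contourArea);es=cv2.fitEllipse(cv2.convexHull(c));print(es,on_plane(fs,es[0],112))
cv2.imwrite('pics/sidec.png',cv2.resize(fs['pixels'][180:290,235:325,::-1],None,fx=5,fy=5,interpolation=0))
for t,z in [('standard_bottle_1_mid',101),('tuning_bottle_mid',101),('beaker_mid',66),('marker_blue_mid',8)]:
    c=masks_of('top',t)[0]['centre'];print(t,on_plane(f,(c[1],c[0]),z*.7).round())
E
```

```text
((301.5733337402344, 213.35305786132812), (57.1885871887207, 57.4288215637207), 137.14419555664062)
wheel [507.00790703 283.57002406 112.        ]
[(np.int32(6639), array([301.9, 214.4])), (np.int32(64), array([336.8, 212.9])), (np.int32(65), array([265.7, 214.5])), (np.int32(32), array([323.5, 229.1]))]
((283.17303466796875, 212.22952270507812), (30.028005599975586, 46.5671501159668), 85.19501495361328) [508.9543582  279.59587068 112.        ]
standard_bottle_1_mid [573. 399.  71.]
tuning_bottle_mid [471. 425.  71.]
beaker_mid [633. 315.  46.]
marker_blue_mid [416. 296.   6.]
```

View pics/topc.png

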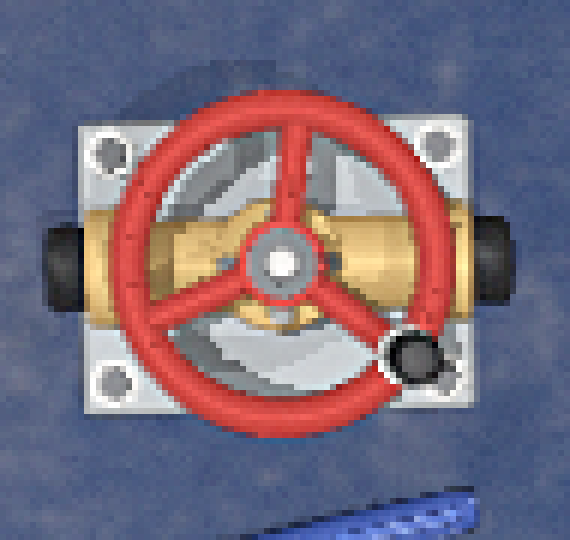

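View pics/sidec.png

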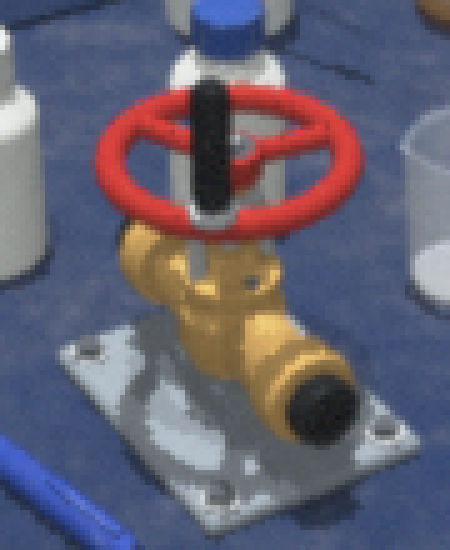

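Run:
```python
from h import *
from scipy.optimize import least_squares
f=grab_frame('top');s=grab_frame('side')
# detections: wheel centre / handle
wt=np.array([301.7,213.4]); ws=np.array([280.8,212.0])
ht=np.array([324.0,229.5]); hs=np.array([277.0,208.6])
print('wheel top/side',on_plane(f,wt,112),on_plane(s,ws,112),'stem',on_plane(f,(302.2,213.9),121))
print('handle top/side',on_plane(f,ht,168),on_plane(s,hs,147))
def r(p):
    x,y,a=p;c=np.array([x,y,112.]);h=c+[42*np.cos(a),42*np.sin(a),0]
    return np.r_[(proj(f,c)-wt),(proj(s,c)-ws),(proj(f,h+[0,0,56])-ht),(proj(s,h+[0,0,35])-hs)]
o=least_squares(r,[507,283,-2.2]);x,y,a=o.x
print(x,y,np.degrees(a),r(o.x).round(2));print('handle',x+42*np.cos(a),y+42*np.sin(a))
```

```text
wheel top/side [506.93325335 283.36229813 112.        ] [505.70741306 282.33977841 112.        ] stem [506.09362709 282.69371547 121.        ]
handle top/side [482.46687178 250.02873013 168.        ] [479.8011637  246.52033845 147.        ]
506.5717059270044 283.2683469624449 -126.2422415025229 [ 0.06  0.22  0.18 -0.38  0.41  0.48  0.21 -1.13]
handle 481.7412873962043 249.39431095276194
```

```bash
python3 -m inch '[{"tx":-0.015,"ty":-0.042},{"tx":-0.015,"ty":-0.042},{"tx":-0.015,"ty":-0.042},{"tx":-0.015,"ty":-0.042},{"tx":-0.0388,"ty":-0.0073},{"tx":-0.0388,"ty":-0.0073},{"tx":-0.0388,"ty":-0.0073},{"tx":-0.0388,"ty":-0.0073}]'
python3 -m inch '[{"tx":-0.0388,"ty":-0.0073},{"tx":-0.0388,"ty":-0.0073},{"tx":-0.0388,"ty":-0.0073},{"tx":-0.0388,"ty":-0.0073},{"spin":8.5},{"spin":8.5},{"spin":8.5},{"spin":8.5}]'
python3 -m inch '[{"gripper":0.045,"spin":8.5},{"spin":8.5},{"spin":8.5},{"spin":8.5},{"spin":8.5},{"spin":8.5},{"spin":8.5},{"spin":8.5}]' 20
```

```text
$[0]: bad value
$[0]: bad value
$[0]: bad value
```

```bash
python3 -m inch '[{"gripper":0.0854,"tx":-0.015,"ty":-0.042,"tz":0,"spin":0},{"gripper":0.0854,"tx":-0.015,"ty":-0.042,"tz":0,"spin":0},{"gripper":0.0854,"tx":-0.015,"ty":-0.042,"tz":0,"spin":0},{"gripper":0.0854,"tx":-0.015,"ty":-0.042,"tz":0,"spin":0},{"gripper":0.0854,"tx":-0.0388,"ty":-0.0073,"tz":0,"spin":0},{"gripper":0.0854,"tx":-0.0388,"ty":-0.0073,"tz":0,"spin":0},{"gripper":0.0854,"tx":-0.0388,"ty":-0.0073,"tz":0,"spin":0},{"gripper":0.0854,"tx":-0.0388,"ty":-0.0073,"tz":0,"spin":0}]'
```

```text
clock: 2.3
eef_pos: [347.7, 329.6, 231.7]
tcp_rot: [3.141, 0.0, 2.799]
contact_force: [1.3, 0.2, -0.3]
opening: 0.999
```

```bash
python3 -m inch '[{"gripper":0.045,"tx":-0.0388,"ty":-0.0073,"tz":0,"spin":0},{"gripper":0.045,"tx":-0.0388,"ty":-0.0073,"tz":0,"spin":0},{"gripper":0.045,"tx":-0.0388,"ty":-0.0073,"tz":0,"spin":0},{"gripper":0.045,"tx":-0.0388,"ty":-0.0073,"tz":0,"spin":0},{"gripper":0.045,"tx":0,"ty":0,"tz":0,"spin":8.5},{"gripper":0.045,"tx":0,"ty":0,"tz":0,"spin":8.5},{"gripper":0.045,"tx":0,"ty":0,"tz":0,"spin":8.5},{"gripper":0.045,"tx":0,"ty":0,"tz":0,"spin":8.5}]' 20
python3 -m inch '[{"gripper":0.045,"tx":0,"ty":0,"tz":0,"spin":8.5},{"gripper":0.045,"tx":0,"ty":0,"tz":0,"spin":8.5},{"gripper":0.045,"tx":0,"ty":0,"tz":0,"spin":8.5},{"gripper":0.045,"tx":0,"ty":0,"tz":0,"spin":8.5},{"gripper":0.045,"tx":0,"ty":0,"tz":0,"spin":8.5},{"gripper":0.045,"tx":0,"ty":0,"tz":0,"spin":8.5},{"gripper":0.045,"tx":0,"ty":0,"tz":0,"spin":8.5},{"gripper":0.045,"tx":0,"ty":0,"tz":0,"spin":8.5}]'
python3 -c "
from rig import *;import cv2
print(sense()['qpos'],sense()['eef_pos'],sense()['tcp_rot'])
cv2.imwrite('pics/w1.png',grab_frame('wrist')['pixels'][:,:,::-1])"
```

```text
clock: 3.1
eef_pos: [483.0, 250.7, 231.3]
tcp_rot: [3.142, -0.0, 2.199]
contact_force: [-0.4, 0.3, -0.9]
opening: 0.529
clock: 3.9
eef_pos: [482.9, 250.9, 231.4]
tcp_rot: [3.142, -0.0, 1.012]
contact_force: [-0.5, -0.1, 1.4]
opening: 0.528
[4.76489054e-01 2.27565723e-01 1.80690110e+00 4.75429235e-06
 1.10697067e+00 1.03485136e+00] [482.86436526 250.92321485 231.36232776] [ 3.14151707e+00 -1.35582563e-04  1.01243190e+00]
```

View pics/w1.png

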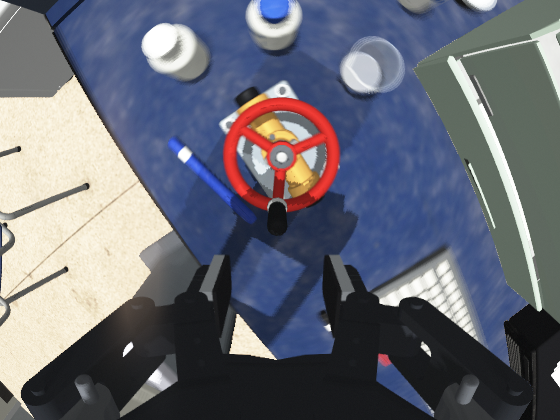

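Wrist view: the handle is at (277,215), on the centre line between the open fingers (217 and 340). I'm now finishing the spin and going down.

```bash
python3 -m inch '[{"gripper":0.045,"tx":0,"ty":0,"tz":0,"spin":7},{"gripper":0.045,"tx":0,"ty":0,"tz":0,"spin":7},{"gripper":0.045,"tx":-0.002,"ty":0,"tz":0.01,"spin":0},{"gripper":0.045,"tx":0,"ty":0,"tz":0.02,"spin":0},{"gripper":0.045,"tx":0,"ty":0,"tz":0.02,"spin":0},{"gripper":0.045,"tx":0,"ty":0,"tz":0.02,"spin":0},{"gripper":0.045,"tx":0,"ty":0,"tz":0.02,"spin":0},{"gripper":0.045,"tx":0,"ty":0,"tz":0.01,"spin":0}]'
python3 -c "
from rig import *;import cv2
cv2.imwrite('pics/w2.png',grab_frame('wrist')['pixels'][:,:,::-1]);cv2.imwrite('pics/s2.png',cv2.resize(grab_frame('side')['pixels'][100:300,180:400,::-1],None,fx=3,fy=3))"
```

```text
clock: 4.75
eef_pos: [480.2, 248.8, 129.1]
tcp_rot: [-3.141, 0.003, 0.779]
contact_force: [0.2, 0.5, -0.2]
opening: 0.525
```

View pics/w2.png

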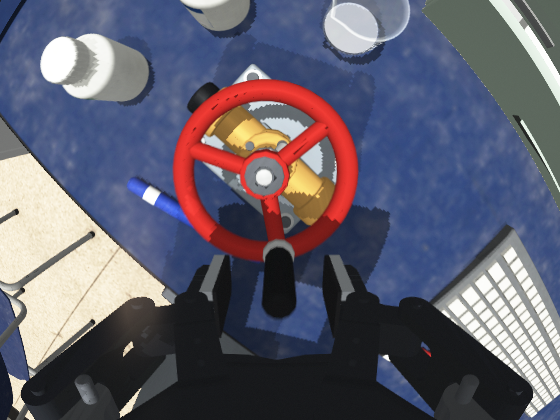

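View pics/s2.png

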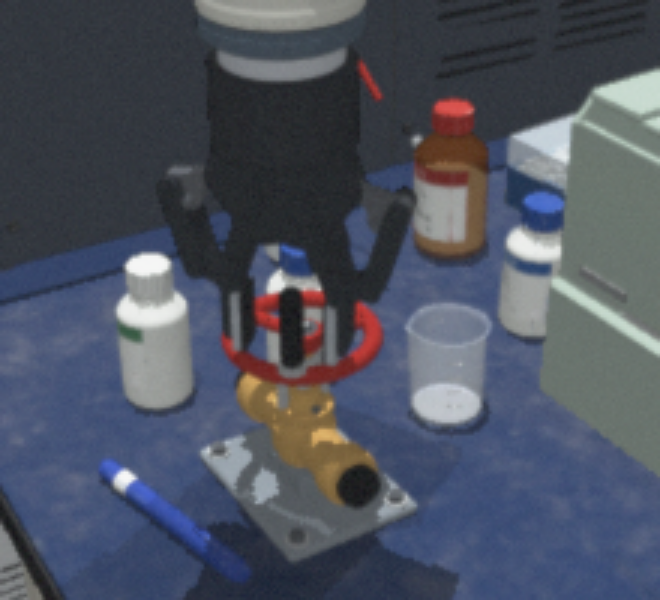

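Both views show the pin midway between the pads, at (278,280) in the wrist picture. I'm closing gently.

```bash
python3 -m inch '[{"gripper":0.03,"tx":0,"ty":0,"tz":0,"spin":0},{"gripper":0.024,"tx":0,"ty":0,"tz":0,"spin":0},{"gripper":0.02,"tx":0,"ty":0,"tz":0,"spin":0},{"gripper":0.016,"tx":0,"ty":0,"tz":0,"spin":0},{"gripper":0.012,"tx":0,"ty":0,"tz":0,"spin":0},{"gripper":0.008,"tx":0,"ty":0,"tz":0,"spin":0},{"gripper":0.008,"tx":0,"ty":0,"tz":0,"spin":0},{"gripper":0.008,"tx":0,"ty":0,"tz":0,"spin":0}]' 20
python3 - <<'E'
from rig import *;import cv2,numpy as np
s=sense();print(s['eef_pos'],s['contact_force'],s['wrist_torque'],s['opening'])
cv2.imwrite('pics/w3.png',grab_frame('wrist')['pixels'][:,:,::-1])
p=s['eef_pos'][:2]-[506.5,283.2];print(np.hypot(*p),np.degrees(np.arctan2(p[1],p[0])),np.degrees(s['tcp_rot'][2]))
E
```

```text
clock: 5.65
eef_pos: [481.6, 249.6, 131.6]
tcp_rot: [3.141, -0.0, 0.774]
contact_force: [-0.5, -0.8, 5.8]
opening: 0.158
[481.58265325 249.55305289 131.58717867] [-0.53903617 -0.82514919  5.84394066] [-0.06205772  0.05066595  0.01907853] 0.1584948087717131
41.86873797166143 -126.52190810291486 44.36078241328367
```

View pics/w3.png

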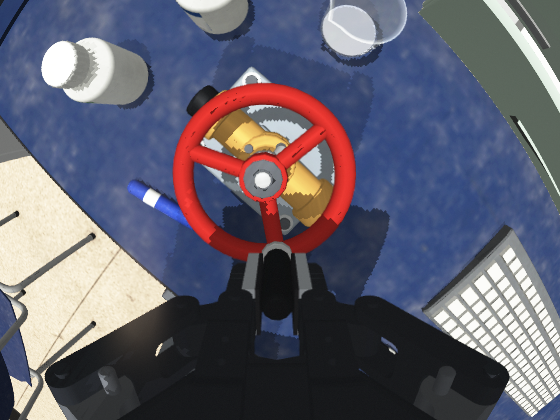

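```bash
cat > st.py <<'E'
from rig import *;import numpy as np
s=sense();p=s['eef_pos'][:2]-np.array([506.5,283.2]);a=np.arctan2(p[1],p[0]);F=s['contact_force'];
print('clk %.2f ang %.2f R %.2f z %.1f yaw-ang %.2f | Ft %.2f Fr %.2f Fz %.2f Mz %.3f q6 %.2f op %.3f'%(s['clock'],np.degrees(a),np.hypot(*p),s['eef_pos'][2],np.degrees(s['tcp_rot'][2]-a)%360,F[:2]@[-np.sin(a),np.cos(a)],F[:2]@[np.cos(a),np.sin(a)],F[2],s['wrist_torque'][2],s['qpos'][5],s['opening']))
E
python3 st.py
for i in 1; do python3 -m inch '[{"gripper":0.008,"tx":0.00019,"ty":0.00108,"tz":0,"spin":-1.5},{"gripper":0.008,"tx":0.00019,"ty":0.00108,"tz":0,"spin":-1.5},{"gripper":0.008,"tx":0.00019,"ty":0.00108,"tz":0,"spin":-1.5},{"gripper":0.008,"tx":0.00019,"ty":0.00108,"tz":0,"spin":-1.5},{"gripper":0.008,"tx":0,"ty":0,"tz":0,"spin":0},{"gripper":0.008,"tx":0,"ty":0,"tz":0,"spin":0},{"gripper":0.008,"tx":0,"ty":0,"tz":0,"spin":0},{"gripper":0.008,"tx":0,"ty":0,"tz":0,"spin":0}]'; python3 st.py; done
```

```text
clk 5.70 ang -126.49 R 41.83 z 131.6 yaw-ang 170.86 | Ft -0.19 Fr 0.84 Fz 5.06 Mz -0.019 q6 1.27 op 0.156
clock: 6.5
eef_pos: [485.3, 247.1, 131.6]
tcp_rot: [3.141, -0.0, 0.879]
contact_force: [-1.1, -2.2, 5.0]
opening: 0.156
clk 6.50 ang -120.47 R 41.84 z 131.6 yaw-ang 170.83 | Ft 0.18 Fr 2.43 Fz 4.99 Mz 0.081 q6 1.16 op 0.156
```

```bash
python3 -m inch '[{"gripper":0.008,"tx":0.00019,"ty":0.00108,"tz":0,"spin":-1.5},{"gripper":0.008,"tx":0.00019,"ty":0.00108,"tz":0,"spin":-1.5},{"gripper":0.008,"tx":0.00019,"ty":0.00108,"tz":0,"spin":-1.5},{"gripper":0.008,"tx":0.00019,"ty":0.00108,"tz":0,"spin":-1.5},{"gripper":0.008,"tx":0,"ty":0,"tz":0,"spin":0},{"gripper":0.008,"tx":0,"ty":0,"tz":0,"spin":0},{"gripper":0.008,"tx":0,"ty":0,"tz":0,"spin":0},{"gripper":0.008,"tx":0,"ty":0,"tz":0,"spin":0}]' >/dev/null; python3 st.py
python3 -m inch '[{"gripper":0.008,"tx":0.00019,"ty":0.00108,"tz":0,"spin":-1.5},{"gripper":0.008,"tx":0.00019,"ty":0.00108,"tz":0,"spin":-1.5},{"gripper":0.008,"tx":0.00019,"ty":0.00108,"tz":0,"spin":-1.5},{"gripper":0.008,"tx":0.00019,"ty":0.00108,"tz":0,"spin":-1.5},{"gripper":0.008,"tx":0,"ty":0,"tz":0,"spin":0},{"gripper":0.008,"tx":0,"ty":0,"tz":0,"spin":0},{"gripper":0.008,"tx":0,"ty":0,"tz":0,"spin":0},{"gripper":0.008,"tx":0,"ty":0,"tz":0,"spin":0}]' >/dev/null; python3 st.py
```

```text
clk 7.30 ang -114.45 R 41.87 z 131.6 yaw-ang 170.81 | Ft 0.25 Fr 1.21 Fz 5.87 Mz -0.002 q6 1.05 op 0.155
clk 8.10 ang -108.39 R 41.87 z 131.6 yaw-ang 170.75 | Ft 0.21 Fr 1.26 Fz 5.51 Mz 0.012 q6 0.94 op 0.159
```

```bash
python3 -m inch '[{"gripper":0.008,"tx":0.00019,"ty":0.00108,"tz":0,"spin":-1.5},{"gripper":0.008,"tx":0.00019,"ty":0.00108,"tz":0,"spin":-1.5},{"gripper":0.008,"tx":0.00019,"ty":0.00108,"tz":0,"spin":-1.5},{"gripper":0.008,"tx":0.00019,"ty":0.00108,"tz":0,"spin":-1.5},{"gripper":0.008,"tx":0,"ty":0,"tz":0,"spin":0},{"gripper":0.008,"tx":0,"ty":0,"tz":0,"spin":0},{"gripper":0.008,"tx":0,"ty":0,"tz":0,"spin":0},{"gripper":0.008,"tx":0,"ty":0,"tz":0,"spin":0}]' >/dev/null; python3 st.py
python3 -m inch '[{"gripper":0.008,"tx":0.00019,"ty":0.00108,"tz":0,"spin":-1.5},{"gripper":0.008,"tx":0.00019,"ty":0.00108,"tz":0,"spin":-1.5},{"gripper":0.008,"tx":0.00019,"ty":0.00108,"tz":0,"spin":-1.5},{"gripper":0.008,"tx":0.00019,"ty":0.00108,"tz":0,"spin":-1.5},{"gripper":0.008,"tx":0,"ty":0,"tz":0,"spin":0},{"gripper":0.008,"tx":0,"ty":0,"tz":0,"spin":0},{"gripper":0.008,"tx":0,"ty":0,"tz":0,"spin":0},{"gripper":0.008,"tx":0,"ty":0,"tz":0,"spin":0}]' >/dev/null; python3 st.py
```

```text
clk 8.90 ang -102.33 R 41.92 z 131.6 yaw-ang 170.69 | Ft -0.35 Fr 2.13 Fz 5.48 Mz 0.008 q6 0.83 op 0.156
clk 9.70 ang -99.05 R 42.15 z 131.3 yaw-ang 173.39 | Ft -8.53 Fr -0.16 Fz 9.44 Mz 0.039 q6 0.72 op 0.158
```

The wheel has taken hold: Ft jumped from about 0 to −8.5 N between −102.3° and −99°. Onset is about −100°, so the target is a handle angle of about +78°.

```bash
python3 -m inch '[{"gripper":0.008,"tx":0.00033,"ty":0.0018,"tz":0,"spin":-2.5},{"gripper":0.008,"tx":0.00033,"ty":0.0018,"tz":0,"spin":-2.5},{"gripper":0.008,"tx":0.00033,"ty":0.0018,"tz":0,"spin":-2.5},{"gripper":0.008,"tx":0.00033,"ty":0.0018,"tz":0,"spin":-2.5},{"gripper":0.008,"tx":0.00033,"ty":0.0018,"tz":0,"spin":-2.5},{"gripper":0.008,"tx":0.00033,"ty":0.0018,"tz":0,"spin":-2.5},{"gripper":0.008,"tx":0.00033,"ty":0.0018,"tz":0,"spin":-2.5},{"gripper":0.008,"tx":0.00033,"ty":0.0018,"tz":0,"spin":-2.5}]' >/dev/null; python3 st.py; python3 -c "
from rig import *;import cv2
cv2.imwrite('pics/w4.png',grab_frame('wrist')['pixels'][:,:,::-1])"; python3 st.py
```

```text
clk 10.50 ang -80.45 R 42.34 z 131.1 yaw-ang 174.91 | Ft -10.31 Fr 2.78 Fz 13.37 Mz -0.020 q6 0.36 op 0.157
clk 10.55 ang -79.88 R 42.35 z 131.2 yaw-ang 174.50 | Ft -10.07 Fr 3.52 Fz 12.88 Mz -0.037 q6 0.36 op 0.154
```

View pics/w4.png

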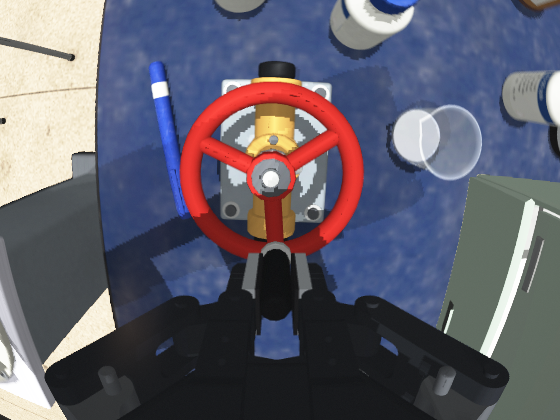

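Wrist view: the pin is still held at (277,285), with its spoke lined up between the fingers. Continuing.

```bash
python3 -m inch '[{"gripper":0.008,"tx":0.00033,"ty":0.0018,"tz":0,"spin":-2.5},{"gripper":0.008,"tx":0.00033,"ty":0.0018,"tz":0,"spin":-2.5},{"gripper":0.008,"tx":0.00033,"ty":0.0018,"tz":0,"spin":-2.5},{"gripper":0.008,"tx":0.00033,"ty":0.0018,"tz":0,"spin":-2.5},{"gripper":0.008,"tx":0.00033,"ty":0.0018,"tz":0,"spin":-2.5},{"gripper":0.008,"tx":0.00033,"ty":0.0018,"tz":0,"spin":-2.5},{"gripper":0.008,"tx":0.00033,"ty":0.0018,"tz":0,"spin":-2.5},{"gripper":0.008,"tx":0.00033,"ty":0.0018,"tz":0,"spin":-2.5}]' >/dev/null; python3 st.py
python3 -m inch '[{"gripper":0.008,"tx":0.00033,"ty":0.0018,"tz":0,"spin":-2.5},{"gripper":0.008,"tx":0.00033,"ty":0.0018,"tz":0,"spin":-2.5},{"gripper":0.008,"tx":0.00033,"ty":0.0018,"tz":0,"spin":-2.5},{"gripper":0.008,"tx":0.00033,"ty":0.0018,"tz":0,"spin":-2.5},{"gripper":0.008,"tx":0.00033,"ty":0.0018,"tz":0,"spin":-2.5},{"gripper":0.008,"tx":0.00033,"ty":0.0018,"tz":0,"spin":-2.5},{"gripper":0.008,"tx":0.00033,"ty":0.0018,"tz":0,"spin":-2.5},{"gripper":0.008,"tx":0.00033,"ty":0.0018,"tz":0,"spin":-2.5}]' >/dev/null; python3 st.py
```

```text
clk 11.35 ang -60.31 R 42.51 z 131.2 yaw-ang 174.79 | Ft -11.22 Fr 4.73 Fz 13.72 Mz -0.039 q6 0.01 op 0.157
clk 12.15 ang -39.73 R 42.72 z 131.4 yaw-ang 174.23 | Ft -11.19 Fr 6.74 Fz 10.19 Mz 0.005 q6 -0.33 op 0.158
```

```bash
python3 -m inch '[{"gripper":0.008,"tx":0.00023,"ty":0.0018,"tz":0,"spin":-2.5},{"gripper":0.008,"tx":0.00023,"ty":0.0018,"tz":0,"spin":-2.5},{"gripper":0.008,"tx":0.00023,"ty":0.0018,"tz":0,"spin":-2.5},{"gripper":0.008,"tx":0.00023,"ty":0.0018,"tz":0,"spin":-2.5},{"gripper":0.008,"tx":0.00023,"ty":0.0018,"tz":0,"spin":-2.5},{"gripper":0.008,"tx":0.00023,"ty":0.0018,"tz":0,"spin":-2.5},{"gripper":0.008,"tx":0.00023,"ty":0.0018,"tz":0,"spin":-2.5},{"gripper":0.008,"tx":0.00023,"ty":0.0018,"tz":0,"spin":-2.5}]' >/dev/null; python3 st.py
python3 -m inch '[{"gripper":0.008,"tx":0.00033,"ty":0.0018,"tz":0,"spin":-2.5},{"gripper":0.008,"tx":0.00033,"ty":0.0018,"tz":0,"spin":-2.5},{"gripper":0.008,"tx":0.00033,"ty":0.0018,"tz":0,"spin":-2.5},{"gripper":0.008,"tx":0.00033,"ty":0.0018,"tz":0,"spin":-2.5},{"gripper":0.008,"tx":0.00033,"ty":0.0018,"tz":0,"spin":-2.5},{"gripper":0.008,"tx":0.00033,"ty":0.0018,"tz":0,"spin":-2.5},{"gripper":0.008,"tx":0.00033,"ty":0.0018,"tz":0,"spin":-2.5},{"gripper":0.008,"tx":0.00033,"ty":0.0018,"tz":0,"spin":-2.5}]' >/dev/null; python3 st.py
```

```text
clk 12.95 ang -19.70 R 43.28 z 131.5 yaw-ang 174.20 | Ft -11.14 Fr 4.76 Fz 9.01 Mz 0.035 q6 -0.67 op 0.157
clk 13.75 ang 0.25 R 43.53 z 131.7 yaw-ang 174.25 | Ft -11.04 Fr 4.05 Fz 6.97 Mz 0.044 q6 -1.00 op 0.152
```

```bash
python3 -m inch '[{"gripper":0.008,"tx":0.00033,"ty":0.0018,"tz":0,"spin":-2.5},{"gripper":0.008,"tx":0.00033,"ty":0.0018,"tz":0,"spin":-2.5},{"gripper":0.008,"tx":0.00033,"ty":0.0018,"tz":0,"spin":-2.5},{"gripper":0.008,"tx":0.00033,"ty":0.0018,"tz":0,"spin":-2.5},{"gripper":0.008,"tx":0.00033,"ty":0.0018,"tz":0,"spin":-2.5},{"gripper":0.008,"tx":0.00033,"ty":0.0018,"tz":0,"spin":-2.5},{"gripper":0.008,"tx":0.00033,"ty":0.0018,"tz":0,"spin":-2.5},{"gripper":0.008,"tx":0.00033,"ty":0.0018,"tz":0,"spin":-2.5}]' >/dev/null; python3 st.py
python3 -m inch '[{"gripper":0.008,"tx":0.00033,"ty":0.0018,"tz":0,"spin":-2.5},{"gripper":0.008,"tx":0.00033,"ty":0.0018,"tz":0,"spin":-2.5},{"gripper":0.008,"tx":0.00033,"ty":0.0018,"tz":0,"spin":-2.5},{"gripper":0.008,"tx":0.00033,"ty":0.0018,"tz":0,"spin":-2.5},{"gripper":0.008,"tx":0.00033,"ty":0.0018,"tz":0,"spin":-2.5},{"gripper":0.008,"tx":0.00033,"ty":0.0018,"tz":0,"spin":-2.5},{"gripper":0.008,"tx":0.00033,"ty":0.0018,"tz":0,"spin":-2.5},{"gripper":0.008,"tx":0.00033,"ty":0.0018,"tz":0,"spin":-2.5}]' >/dev/null; python3 st.py
```

```text
clk 14.55 ang 19.88 R 43.78 z 131.9 yaw-ang 174.62 | Ft -11.01 Fr 3.72 Fz 4.31 Mz 0.088 q6 -1.32 op 0.155
clk 15.35 ang 39.42 R 43.87 z 132.1 yaw-ang 175.08 | Ft -10.56 Fr 4.27 Fz 1.90 Mz -0.005 q6 -1.65 op 0.153
```

```bash
python3 -m inch '[{"gripper":0.008,"tx":0.00033,"ty":0.0018,"tz":0,"spin":-2.5},{"gripper":0.008,"tx":0.00033,"ty":0.0018,"tz":0,"spin":-2.5},{"gripper":0.008,"tx":0.00033,"ty":0.0018,"tz":0,"spin":-2.5},{"gripper":0.008,"tx":0.00033,"ty":0.0018,"tz":0,"spin":-2.5},{"gripper":0.008,"tx":0.00033,"ty":0.0018,"tz":0,"spin":-2.5},{"gripper":0.008,"tx":0.00033,"ty":0.0018,"tz":0,"spin":-2.5},{"gripper":0.008,"tx":0,"ty":0,"tz":0,"spin":0},{"gripper":0.008,"tx":0,"ty":0,"tz":0,"spin":0}]' >/dev/null; python3 st.py
python3 - <<'E'
from rig import *;import cv2
cv2.imwrite('pics/w5.png',grab_frame('wrist')['pixels'][:,:,::-1]);cv2.imwrite('pics/t5.png',cv2.resize(grab_frame('top')['pixels'][150:280,230:380,::-1],None,fx=4,fy=4))
E
python3 st.py
```

```text
clk 16.15 ang 54.42 R 43.87 z 132.2 yaw-ang 174.97 | Ft -9.61 Fr 5.10 Fz 1.54 Mz -0.022 q6 -1.89 op 0.158
clk 16.25 ang 54.38 R 43.91 z 132.2 yaw-ang 175.01 | Ft -8.54 Fr 4.77 Fz 1.54 Mz 0.053 q6 -1.89 op 0.155
```

View pics/w5.png

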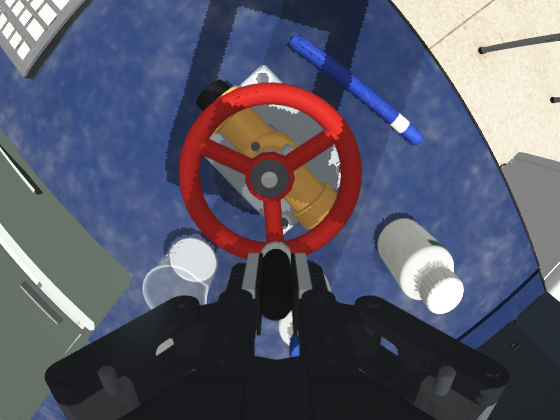

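View pics/t5.png

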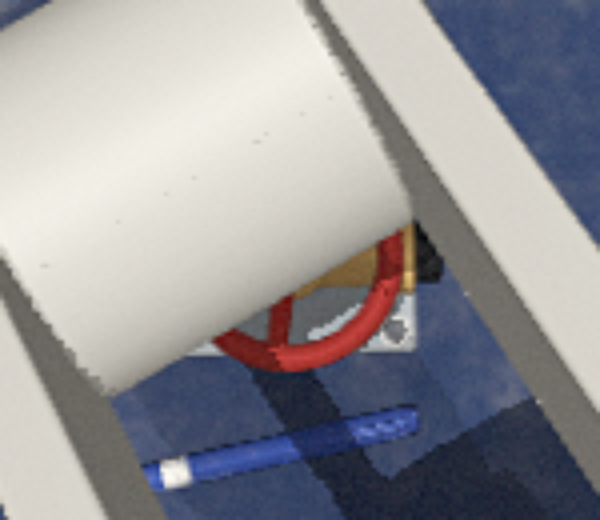

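```bash
python3 -m inch '[{"gripper":0.008,"tx":0.00033,"ty":0.0018,"tz":0,"spin":-2.5},{"gripper":0.008,"tx":0.00033,"ty":0.0018,"tz":0,"spin":-2.5},{"gripper":0.008,"tx":0.00033,"ty":0.0018,"tz":0,"spin":-2.5},{"gripper":0.008,"tx":0.00033,"ty":0.0018,"tz":0,"spin":-2.5},{"gripper":0.008,"tx":0.00033,"ty":0.0018,"tz":0,"spin":-2.5},{"gripper":0.008,"tx":0.00033,"ty":0.0018,"tz":0,"spin":-2.5},{"gripper":0.008,"tx":0.00033,"ty":0.0018,"tz":0,"spin":-2.5},{"gripper":0.008,"tx":0.00033,"ty":0.0018,"tz":0,"spin":-2.5}]' >/dev/null; python3 st.py
python3 -m inch '[{"gripper":0.008,"tx":0,"ty":0,"tz":0,"spin":0},{"gripper":0.008,"tx":0,"ty":0,"tz":0,"spin":0},{"gripper":0.008,"tx":0,"ty":0,"tz":0,"spin":0},{"gripper":0.008,"tx":0,"ty":0,"tz":0,"spin":0},{"gripper":0.008,"tx":0,"ty":0,"tz":0,"spin":0},{"gripper":0.008,"tx":0,"ty":0,"tz":0,"spin":0},{"gripper":0.008,"tx":0,"ty":0,"tz":0,"spin":0},{"gripper":0.008,"tx":0,"ty":0,"tz":0,"spin":0}]' >/dev/null; python3 st.py
```

```text
clk 17.05 ang 73.26 R 43.72 z 132.4 yaw-ang 176.22 | Ft -10.68 Fr 4.57 Fz -0.68 Mz -0.019 q6 -2.22 op 0.155
clk 17.85 ang 73.72 R 43.76 z 132.3 yaw-ang 175.66 | Ft -8.99 Fr 4.73 Fz -0.45 Mz 0.033 q6 -2.22 op 0.158
```

```bash
python3 -m inch '[{"gripper":0.008,"tx":0.00017,"ty":0.0009,"tz":0,"spin":-1.25},{"gripper":0.008,"tx":0.00017,"ty":0.0009,"tz":0,"spin":-1.25},{"gripper":0.008,"tx":0,"ty":0,"tz":0,"spin":0},{"gripper":0.008,"tx":0,"ty":0,"tz":0,"spin":0},{"gripper":0.008,"tx":0,"ty":0,"tz":0,"spin":0},{"gripper":0.008,"tx":0,"ty":0,"tz":0,"spin":0},{"gripper":0.008,"tx":0,"ty":0,"tz":0,"spin":0},{"gripper":0.008,"tx":0,"ty":0,"tz":0,"spin":0}]' >/dev/null; python3 st.py
python3 -m inch '[{"gripper":0.008,"tx":0,"ty":-0.001,"tz":0,"spin":0},{"gripper":0.008,"tx":0,"ty":-0.001,"tz":0,"spin":0},{"gripper":0.008,"tx":0,"ty":0,"tz":0,"spin":0},{"gripper":0.008,"tx":0,"ty":0,"tz":0,"spin":0},{"gripper":0.008,"tx":0,"ty":0,"tz":0,"spin":0},{"gripper":0.008,"tx":0,"ty":0,"tz":0,"spin":0},{"gripper":0.008,"tx":0,"ty":0,"tz":0,"spin":0},{"gripper":0.008,"tx":0,"ty":0,"tz":0,"spin":0}]' >/dev/null; python3 st.py
```

```text
clk 18.65 ang 75.90 R 43.68 z 132.3 yaw-ang 175.98 | Ft -10.20 Fr 5.03 Fz -0.16 Mz 0.055 q6 -2.26 op 0.157
clk 19.45 ang 75.07 R 43.67 z 132.2 yaw-ang 176.79 | Ft -3.76 Fr 6.22 Fz 0.83 Mz -0.056 q6 -2.27 op 0.158
```

```bash
python3 -m inch '[{"gripper":0.02,"tx":0,"ty":0,"tz":0,"spin":0},{"gripper":0.03,"tx":0,"ty":0,"tz":0,"spin":0},{"gripper":0.04,"tx":0,"ty":0,"tz":0,"spin":0},{"gripper":0.045,"tx":0,"ty":0,"tz":0,"spin":0},{"gripper":0.045,"tx":0,"ty":0,"tz":0,"spin":0},{"gripper":0.045,"tx":0,"ty":0,"tz":0,"spin":0},{"gripper":0.045,"tx":0,"ty":0,"tz":0,"spin":0},{"gripper":0.045,"tx":0,"ty":0,"tz":0,"spin":0}]'; python3 st.py
python3 -c "
from rig import *;import cv2
cv2.imwrite('pics/w6.png',grab_frame('wrist')['pixels'][:,:,::-1])"
```

```text
clock: 20.25
eef_pos: [515.4, 323.6, 131.3]
tcp_rot: [3.142, -0.0, -1.887]
contact_force: [-0.2, 0.4, -0.1]
opening: 0.531
clk 20.25 ang 77.56 R 41.32 z 131.3 yaw-ang 174.30 | Ft 0.33 Fr 0.38 Fz -0.15 Mz 0.019 q6 -2.27 op 0.531
```

View pics/w6.png

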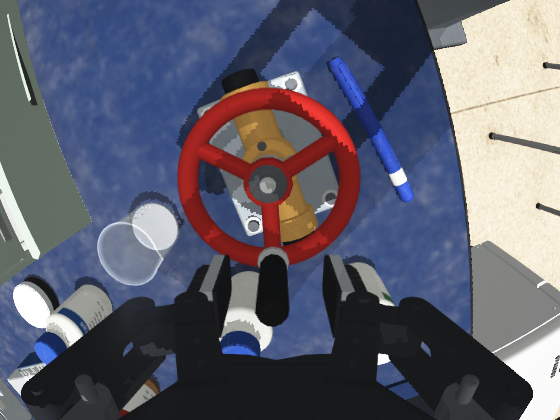

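Released: forces are near zero and the pin at (273,290) stands clear of both pads. I'm lifting straight up and backing away.

```bash
python3 -m inch '[{"gripper":0.045,"tx":0,"ty":0,"tz":-0.01,"spin":0},{"gripper":0.045,"tx":0,"ty":0,"tz":-0.02,"spin":0},{"gripper":0.045,"tx":0,"ty":0,"tz":-0.03,"spin":0},{"gripper":0.045,"tx":0,"ty":0,"tz":-0.03,"spin":0},{"gripper":0.045,"tx":0,"ty":0,"tz":-0.03,"spin":0},{"gripper":0.045,"tx":0,"ty":0,"tz":-0.02,"spin":0},{"gripper":0.045,"tx":0.01,"ty":0.03,"tz":0,"spin":0},{"gripper":0.045,"tx":0.01,"ty":0.03,"tz":0,"spin":0}]'
python3 -m inch '[{"gripper":0.045,"tx":0.01,"ty":0.035,"tz":0,"spin":0},{"gripper":0.045,"tx":0.01,"ty":0.035,"tz":0,"spin":0},{"gripper":0.045,"tx":0.01,"ty":0.035,"tz":0,"spin":0},{"gripper":0.045,"tx":0.01,"ty":0.02,"tz":0,"spin":0},{"gripper":0.045,"tx":0,"ty":0,"tz":0,"spin":0},{"gripper":0.045,"tx":0,"ty":0,"tz":0,"spin":0},{"gripper":0.045,"tx":0,"ty":0,"tz":0,"spin":0},{"gripper":0.045,"tx":0,"ty":0,"tz":0,"spin":0}]'
python3 - <<'E'
from h import *
f=grab_frame('top');cv2.imwrite('pics/t7.png',f['pixels'][:,:,::-1])
cv2.imwrite('pics/t7c.png',cv2.resize(f['pixels'][170:260,255:350,::-1],None,fx=6,fy=6,interpolation=0))
for t,z in [('standard_bottle_1_mid',101),('tuning_bottle_mid',101),('beaker_mid',66),('marker_blue_mid',8)]:
    r=masks_of('top',t)
    if r: c=r[0]['centre'];print(t,on_plane(f,(c[1],c[0]),z*.7).round())
s=grab_frame('side');cv2.imwrite('pics/s7.png',s['pixels'][:,:,::-1]);cv2.imwrite('pics/s7c.png',cv2.resize(s['pixels'][180:290,235:325,::-1],None,fx=5,fy=5,interpolation=0))
E
```

```text
clock: 21.1
eef_pos: [452.2, 323.4, 272.8]
tcp_rot: [-3.14, 0.002, -1.888]
contact_force: [-0.4, 1.3, -0.6]
opening: 0.527
clock: 21.9
eef_pos: [321.8, 324.3, 271.4]
tcp_rot: [-3.141, 0.0, -1.888]
contact_force: [-0.2, -0.5, 0.2]
opening: 0.527
standard_bottle_1_mid [572. 400.  71.]
tuning_bottle_mid [466. 422.  71.]
beaker_mid [635. 313.  46.]
marker_blue_mid [423. 287.   6.]
```

View pics/t7.png

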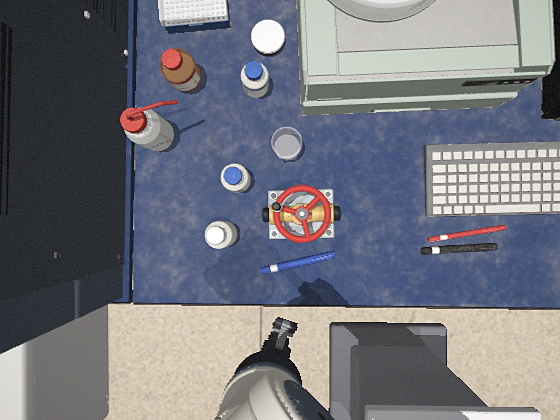

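View pics/t7c.png

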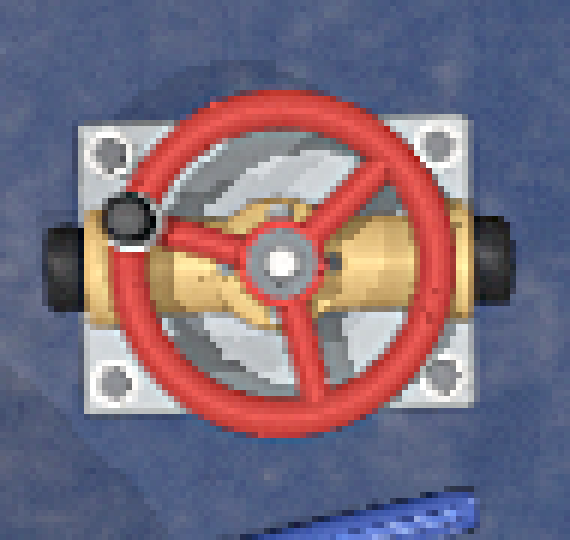

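View pics/s7c.png

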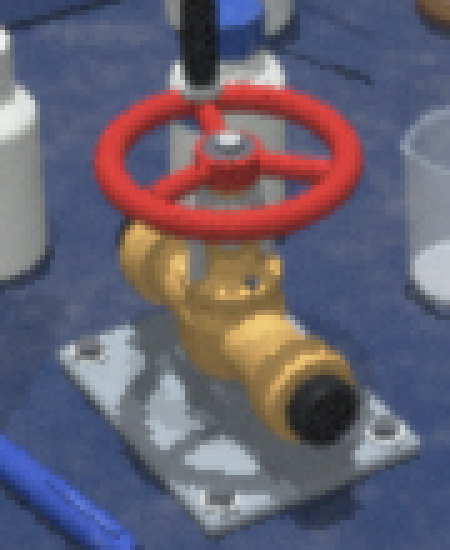

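Run:
```python
from h import *
f=grab_frame('top')
for n,uv in [('before',(324.0,229.5)),('after',(276.8,206.4))]:
    p=on_plane(f,uv,168)
    for c in ([506.5,283.2],[507.2,283.6]):
        d=p[:2]-c;print(n,p.round(1),np.hypot(*d).round(1),np.degrees(np.arctan2(d[1],d[0])).round(1))
a=cv2.imread('pics/t7.png');b=cv2.imread('pics/top0.png');d=cv2.absdiff(a,b).max(2);
for n,(r0,r1,c0,c1) in dict(std=(155,200,215,255),tun=(215,255,200,242),bk=(120,165,268,306),mk=(250,278,255,340)).items(): print(n,(d[r0:r1,c0:c1]>40).sum())
```

```text
before [482.5 250.  168. ] 41.0 -125.9
before [482.5 250.  168. ] 41.7 -126.4
after [517.  322.4 168. ] 40.6 75.0
after [517.  322.4 168. ] 40.0 75.8
std 0
tun 23
bk 0
mk 0
```

```bash
python3 -c "
from rig import *
print(sense()['clock'],sense()['contact_force']);sign_off()"
```

```text
22.25 [-0.91245826 -0.16115211  0.8648469 ]
the job is handed in; nothing more can be done
```

The valve is open by about 175–178° past where the slack ended, inside the 165–195° you asked for. I let go and handed the job in at 22 s with the robot touching nothing.

- **Feeling the slack:** I held the crank handle at 20 N and turned it counterclockwise in 6° steps. The force along its circle stayed near 0 N, then jumped to about 8.5 N, so the wheel took hold about 24–27° from the start.
- **Opening:** I turned on from there in one direction at about 11 N. I then eased off the stored push, opened the fingers and lifted straight up.
- **Wheel check:** The top camera shows the handle moved from about −126° to +75°, roughly 201–202° in all. The arm's own readings agree to within about 1–2°. The main uncertainty is 1.5° or so on the point where it took hold.
- **Neighbours:** Before and after pictures show no change at the blue-cap bottle, beaker and marker. At the green-band bottle 23 pixels differ, probably the arm's shadow.
- **Disagreement:** The network's marker centre differed by about 11 mm between looks, and the green-band bottle's by about 6 mm. The pixel comparison does not support either having moved, so I put it down to the network's masks.

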